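# Clamp a radio tin in the screw hold-down

### The arm

A 6-joint arm with a two-finger parallel gripper is mounted at the origin on the work surface. World frame = base frame: x ahead of the robot, y to its left, z up, the work surface at z = 0. Lengths are in m, angles in rad, forces in N, time in s.
With the tool pointing down it reaches from about 0.375 to 0.925 m from the base axis. Payload 5.7 kg.
Tool frame: the origin (TCP) lies midway between the tips of the shut fingers; the grasp point (between the pads) lies behind it (bot.tcp_to_grasp is the z of the grasp point in the tool frame, in m); z points along the fingers, y is the direction in which the jaws open and shut (so a half turn about z gives the same grasp; the last joint's range is limited). The gripper opens to 85 mm and grips with 20 to 120 N. Pads are 22 mm wide; open, the fingers measure 114 mm over their backs; the gripper's body (76 mm by 85 mm) begins 54 mm behind the grasp point. The pads swing forward as they close: fully open they stand 13 mm farther back than shut.
Start: joints at [1.085, 0.359, 1.51, -0, 1.272, -0.115], TCP at [0.217, 0.559, 0.231] pointing down, gripper open.
Joint ranges: [-2.97, 2.97], [-1.01, 2.36], [0.21, 2.38], [-0.96, 4.11], [0.2, 2.71], [-2.98, 2.98]. Speed limits (rad/s): [2.39, 2.39, 3.14, 3.14, 3.14, 3.14].

### API

Orientations are given as a unit quaternion [w, x, y, z].
In Python, from bench import bot gives the robot as it stands.
- The arm moves only by the tool move_arm, never from a script. Its argument "deltas" is one flat list of numbers, 5 for each row, row after row: the shift along the tool's x, y, z in mm, then the turn about the tool's z in rad, then the opening in per cent of the stroke, from 0 (shut) to 100 (fully open). A call has 1 to 20 rows; each row shifts and turns the pose as measured when the row begins, along the tool's axes as they then stand; what a row does not reach is not made up. A row lasts 1/10 s, in which the tool goes at most 50 mm and 8.59 degrees, less where a joint would pass 70% of its speed; a pose out of reach is approached as far as the arm can. A call with a gripper value outside its range is refused whole. The fingers move at their own pace and stop on an object; "force" is the grip in N (left out, the last holds). Time passes only in rows, so rows that do not move let the fingers close. It gives the time, the measured TCP pose, the force and the opening at its end, in the units of the state.
- bot.state(): the state, without advancing time (a new reading comes with each control period).
- bot.camera(name): name is "scene" or "top" or "wrist"; returns a dict with "pixels" (400x640x3 uint8, blue, green, red), "camera_matrix" (3x3 intrinsics, pixels), "R" (3x3) and "t" (3): a world point X has camera coordinates R X + t. Camera axes: x right, y down, z forward; pixel columns grow to the right and rows downward; lengths in m; the calibration is good to about 2 mm. A picture is of the moment at which its call begins. There is no depth.
- bot.finish_job(): hands the job in, once; it reports no verdict.
Trained networks look in the newest picture that a camera, given by its name, has taken for a name from the list of things; names that differ only in an ending like _2 or _b are one class to them, and where a whole thing is asked for, a point or a joint stands for the part that bears it (a point fixed in the world has none). Each returns a list of dicts, best first, with "p" (0 to 1); they miss things now and then, are a little off and sometimes report something else, mostly with a low value. They report only what shows in the picture. A call takes as long as a camera call. They do not tell look-alikes from the thing itself.
- bot.recognise(camera, target): "extent" ([centre column, centre row, width, height] in pixels, round what is visible of it).
The state is a dict: "t": time; "joints": joint angles; "qvel": joint speeds; "effort": joint torques, N m; "tcp_pos": TCP position; "eef_rot": TCP orientation; "contact_force": force on the tool from outside, world axes, zero at the start; "wrist_torque": the same for the moment, N m; "finger_gap": finger opening in m.
Only numpy, scipy, OpenCV 4.12 (cv2) and the standard library are available. Lean on these libraries where they do the work, as an engineer would, in place of code of your own. Each camera call takes 0.05 s, during which the arm holds its last target. There are 200 camera calls.

### The job

Gently push the metal radio tin along the jig's bed until it sits square against the back stop, then turn the black knob clockwise until the rubber foot has come down and presses the tin firmly with about 30 newtons: feel for first contact, then go roughly a tenth of a turn further, without crushing it. Let go of everything, and leave the other things on the table alone.

Things in the scene. Friction and masses are not known exactly. Their poses are not given: they have to be found in the camera images.
- jig: Fixed aluminium screw hold-down. Origin on the table, straight below the vertical screw axis; x axis along the bed to the back stop, y across, z up. Bed 200 x 120 mm, x = -155 to +45 mm, top 12 mm up. Two guides 14 mm high, 68 mm apart, run from x = +8 mm to the stop, with flared mouths that begin at x = -30 mm, 84 mm apart.
- stop (a point): Back stop of the jig: centre of its upright face (68 mm wide, 12 to 32 mm above the table), on jig x = +35 mm, y = 0; axes as the jig's.
- nut (a point): Top centre of the screw's brass nut, 96 mm above the table, on the bridge that spans the bed on two posts (at y = +-53 mm; 30 mm along x). Bridge: 34 mm along x, 118 mm along y, underside 76 mm and top 90 mm above the table.
- tin: Loose steel box 110 (x, long) x 60 (y) x 30 mm (z), about 0.35 kg, flat on the bed, long axis roughly along jig x, pulled out 28 to 45 mm from the stop; origin at its centre. Fully home its centre is at jig x = -20, y = 0 (within 4 mm), its back face on the stop, its front face at jig x = -75 and its top 42 mm above the table. It slides with 2 to 6 N.
- stem: Screw spindle with the knob on top and a sprung rubber foot (disc, 20 mm diameter) below, which turns with it. Origin on the screw axis at the knob's centre, 152 mm above the table at the start. Black round knob: 44 mm diameter, 24 mm high (12 above, 12 below the origin). The foot's height on the spindle is not measured: at the start it is 6 to 14 mm above the top of the tin when home.
- knob (a joint): Turn of the knob in rad: 0 at the start, growing clockwise seen from above, up to 7.2. Spindle, knob and foot sink 4 mm per rad. From first contact the foot's spring adds 48 N of press per rad. Torque: 0.04 N m of drag (either way) while free; pressing adds about 0.008 to 0.012 N m per N while turning, of which at least 0.003 stays on the hand when it pauses. It stays where it is left.
Things that resemble listed ones, but are neither listed nor needed, are in the scene too. What is meant by the tin is not orange, and is the smaller of those in its own colour.

How it is judged:
By the outcome, as a careful person would: the job done as asked, in the order asked, and still so for the second after the job is handed in, with the robot touching nothing.
It also fails if it takes over 72 s, if anything falls off the work surface, if the arm or the gripper's body presses on something with over 40 N, if the wrist force passes 120 N, or if a joint passes its speed limit or range.

## Working session

There is one attempt and no reset: what is moved stays moved. The work goes in short steps, Python scripts to look and compute and a tool call to move; the robot and the scene stay as the last step left them, time stands still between calls to the robot, and variables do not carry over. Pictures are saved under pics/ and viewed, about 8 in all and at most 12, crops included, and the job is handed in when it is done.

Besides the shell and the picture viewer there is one more tool, called after "Request:" as name(argument=value, ...), one argument or row to a line, values as JSON. move_arm: Moves the arm, as the interface text tells. Its arguments: {"type":"object","properties":{"deltas":{"type":"array"},"force":{"type":"number"}},"required":["deltas"]}

```bash
mkdir -p pics; ls; python3 - <<'E'
from bench import bot
import cv2,numpy as np
for c in ("scene","top"):
    d=bot.camera(c); cv2.imwrite(f"pics/{c}1.png",d["pixels"])
    print(c,np.round(d["camera_matrix"],1).tolist(),np.round(d["R"],4).tolist(),np.round(d["t"],4).tolist())
    for t in ("jig","tin","stem"):
        print(t,[(np.round(r["extent"]).tolist(),round(r["p"],2)) for r in bot.recognise(c,t)])
s=bot.state();print(s,bot.tcp_to_grasp)
E
```

```text
pics
scene [[441.0, 0.0, 316.5], [0.0, 441.0, 194.9], [0.0, 0.0, 1.0]] [[0.2344, 0.9719, 0.023], [0.5415, -0.1109, -0.8333], [-0.8073, 0.2078, -0.5523]] [-0.2091, -0.181, 1.1666]
jig [([302.0, 261.0, 84.0, 123.0], 0.88)]
tin [([379.0, 217.0, 69.0, 45.0], 0.94), ([299.0, 264.0, 43.0, 61.0], 0.76), ([266.0, 191.0, 84.0, 52.0], 0.59)]
stem [([300.0, 236.0, 34.0, 73.0], 0.64)]
top [[418.4, 0.0, 321.1], [0.0, 418.4, 203.3], [0.0, 0.0, 1.0]] [[-0.0019, -1.0, 0.0013], [-0.9929, 0.0017, -0.1189], [0.1189, -0.0015, -0.9929]] [0.0747, 0.5496, 0.7071]
jig [([338.0, 188.0, 81.0, 130.0], 0.97)]
tin [([352.0, 318.0, 92.0, 95.0], 0.8), ([336.0, 191.0, 36.0, 55.0], 0.57)]
stem [([345.0, 142.0, 29.0, 35.0], 0.74), ([347.0, 141.0, 33.0, 31.0], 0.32)]
{'t': 0.4, 'joints': array([ 1.08489894e+00,  3.58916308e-01,  1.51055339e+00,  2.92667129e-06,
        1.27251040e+00, -1.15094937e-01]), 'qvel': array([-0.00058788,  0.00036507, -0.00020592,  0.00022131,  0.00075881,
       -0.00020126]), 'effort': array([ 5.88836338e-05, -5.27010226e+01, -2.78621221e+01, -4.55482686e-04,
        5.85137168e-03, -2.47434917e-05]), 'tcp_pos': array([0.21735982, 0.5591042 , 0.23113897]), 'eef_rot': array([-5.86770436e-05,  1.84341315e-01,  9.82862270e-01, -1.84628895e-04]), 'contact_force': array([-0.32326626,  0.49615894, -0.13214363]), 'wrist_torque': array([-0.02076875, -0.01417298,  0.03774754]), 'finger_gap': 0.08569883417570164} -0.0187
```

```bash
python3 - <<'E'
import cv2,numpy as np
a=cv2.imread("pics/scene1.png");b=cv2.imread("pics/top1.png")
a=cv2.resize(a[140:340,180:440],None,fx=3,fy=3)[:, :780]; b=cv2.resize(b[90:290,240:500],None,fx=3,fy=3)
cv2.imwrite("pics/a.png",a);cv2.imwrite("pics/b.png",b)
E
```

```text
(no output)
```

View pics/a.png

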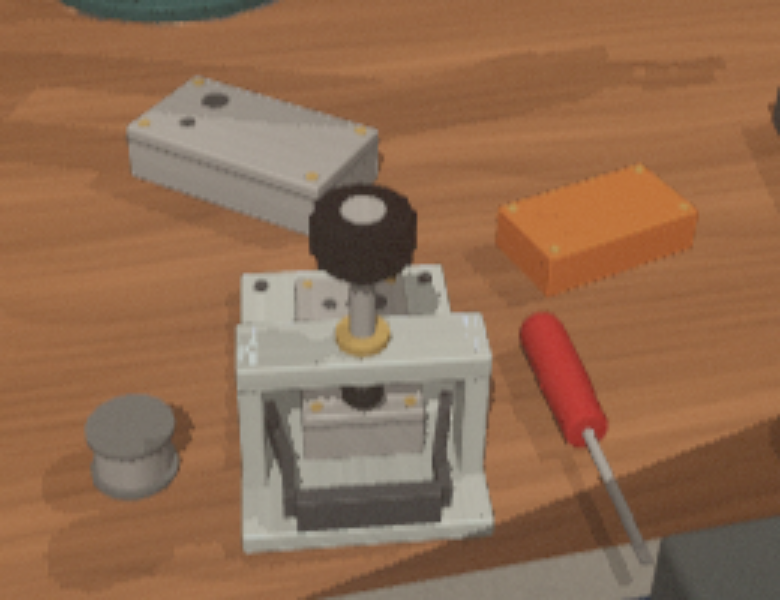

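View pics/b.png

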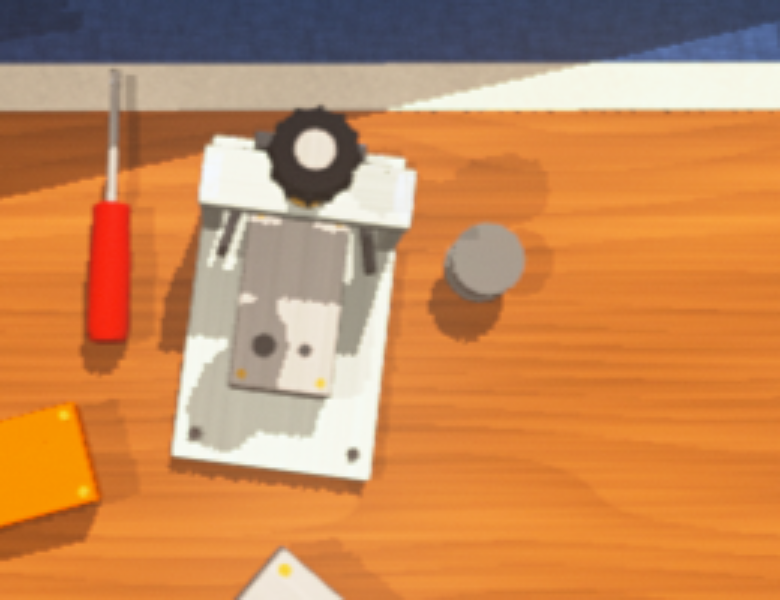

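View pics/top1.png

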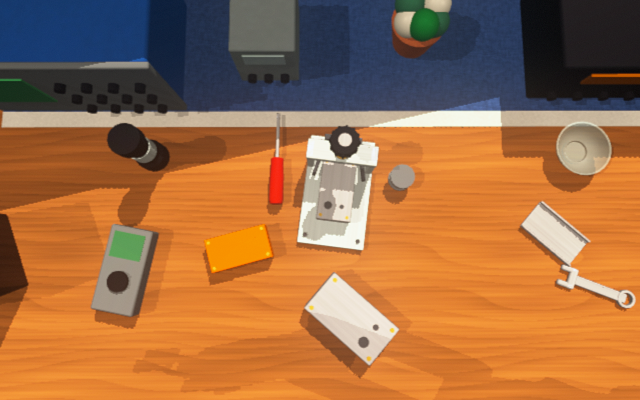

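```bash
cat > h.py <<'E'
from bench import bot
import cv2,numpy as np
def ray(d,uv,z):
    K,R,t=(np.array(d[k]) for k in("camera_matrix","R","t"))
    c=-R.T@t; v=R.T@np.linalg.solve(K,[uv[0],uv[1],1.]); return c+v*(z-c[2])/v[2]
def proj(d,X):
    K,R,t=(np.array(d[k]) for k in("camera_matrix","R","t"))
    p=K@(R@np.asarray(X,float)+t); return p[:2]/p[2]
E
python3 - <<'E'
from h import *
d=bot.camera("top")
cr=lambda x,y:(x/3+240,y/3+90)
P=lambda n,x,y,z:print(n,np.round(ray(d,cr(x,y),z)*1000,1))
P("bedL",172,457,.012);P("bedR",370,480,.012)
P("knobtop",315,149,.164)
P("brL near",199,205,.09);P("brR near",411,228,.09);P("brL far",208,143,.09);P("brR far",416,170,.09)
P("tin nL",229,386,.042);P("tin nR",330,397,.042);P("tin screwL",241,373,.042);P("tin screwR",320,384,.042);P("tin fscrewL",258,218,.042);P("tin fscR",335,230,.042)
d=bot.camera("scene")
s=lambda x,y:(x/3+180,y/3+140)
P=lambda n,x,y,z:print(n,np.round(ray(d,s(x,y),z)*1000,1))
P("bed FL",244,545,.0);P("bed FR",491,530,.0);P("knob",363,209,.164);P("nut",362,330,.096)
P("tinback L",302,418,.042);P("tinback R",425,412,.042)
E
```

```text
bedL [481.7 116.5  12. ]
bedR [467.8  -2.   12. ]
knobtop [628.8  38.3 164. ]
brL near [617.8  98.   90. ]
brR near [604.7 -18.5  90. ]
brL far [652.8  93.1  90. ]
brR far [637.3 -21.9  90. ]
tin nL [521.8  82.   42. ]
tin nR [515.3  23.5  42. ]
tin screwL [529.3  75.   42. ]
tin screwR [522.9  29.2  42. ]
tin fscrewL [621.   64.8  42. ]
tin fscR [613.7  19.6  42. ]
bed FL [661.9 -25.3   0. ]
bed FR [678.4  91.9   0. ]
knob [630.1  38.4 164. ]
nut [631.  38.  96.]
tinback L [626.9   9.4  42. ]
tinback R [635.5  68.6  42. ]
```

Request:
move_arm(
  deltas=[-31, -27, 0, 0, 100, -31, -27, 0, 0, 100, -31, -27, 0, 0, 100, -31, -27, 0, 0, 30, -31, -27, 0, 0, 30, -31, -27, 0, 0, 30, -31, -27, 0, 0, 30, -31, -27, 0, 0, 30, -31, -27, 0, 0, 30, -31, -27, 0, 0, 30, -31, -27, 0, 0, 30, -31, -27, 0, 0, 30, -31, -27, 0, 0, 30, -31, -27, 0, 0, 30, 0, 0, 0, 0, 30],
)

```text
t: 2.0
tcp_pos: [0.4985, 0.033, 0.2331]
eef_rot: [0.005, 0.182, 0.983, 0.003]
contact_force: [-0.3, 0.7, -0.5]
finger_gap: 0.0254
```

```bash
cat >> h.py <<'E'
from scipy.spatial.transform import Rotation as Ro
O=np.array([629.5,38.4,0]); YAW=-0.117
J=Ro.from_euler("z",YAW)
def go(jx,jy,z,yaw_tool=0):
    """tool deltas (mm, rad) to jig-frame target; tool x = -jig x at yaw_tool 0"""
    s=bot.state(); q=s["eef_rot"]; R=Ro.from_quat([*q[1:],q[0]])
    p=s["tcp_pos"]*1000; here=J.inv().apply(p-O)
    x=R.apply([1,0,0]); turn=-((YAW+np.pi+yaw_tool)-np.arctan2(x[1],x[0])); turn=(turn+np.pi)%(2*np.pi)-np.pi
    D=R.inv().apply(O+J.apply([jx,jy,z])-p)
    D2=(R*Ro.from_euler("z",turn)).inv().apply(O+J.apply([jx,jy,z])-p)
    tilt=np.degrees(np.arccos(-R.apply([0,0,1])[2]))
    print("jig pos",here.round(1),"turn",turn.round(3),"delta now",D.round(1),"delta after turn",D2.round(1),"tilt",tilt.round(2),"j",s["joints"].round(2),"F",s["contact_force"].round(1),"T",s["wrist_torque"].round(3),"t",round(s["t"],2))
E
python3 -c "
from h import *
go(-147,1,70)"
```

```text
jig pos [-129.5  -20.6  233.1] turn -0.249 delta now [ 23.8  15.2 163. ] delta after turn [ 19.3  20.6 163. ] tilt 0.74 j [-0.08  0.21  1.73  0.01  1.2  -1.28] F [-0.3  0.7 -0.5] T [ 0.012 -0.039 -0.013] t 2.0
```

Request:
move_arm(
  deltas=[0, 0, 0, -0.125, 30, 0, 0, 0, -0.125, 30, 5, 5, 40, 0, 30, 5, 5, 40, 0, 30, 5, 5, 40, 0, 30, 5, 5, 40, 0, 30, 0, 0, 0, 0, 30, 0, 0, 0, 0, 30],
)

```text
t: 2.8
tcp_pos: [0.486, 0.0576, 0.0722]
eef_rot: [0.01, 0.054, 0.998, 0.003]
contact_force: [1.1, 0.6, 0.1]
finger_gap: 0.0257
```

```bash
python3 - <<'E'
from h import *
go(-147,1,18)
d=bot.camera("top"); cv2.imwrite("pics/c.png",cv2.resize(d["pixels"][90:290,240:500],None,fx=3,fy=3))
E
```

```text
jig pos [-144.7    2.4   72.2] turn 0.008 delta now [ 3.3 -1.8 54.1] delta after turn [ 3.3 -1.8 54.1] tilt 1.21 j [-0.03  0.41  1.93  0.01  0.78 -1.5 ] F [1.1 0.6 0.1] T [-0.018 -0.011 -0.001] t 2.8
```

View pics/c.png

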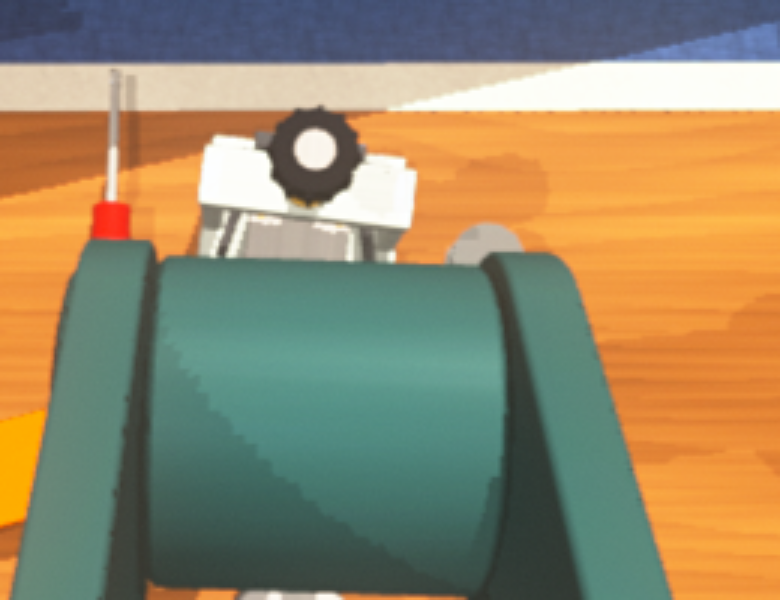

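Request:
move_arm(
  deltas=[1, -1, 18, 0, 30, 1, -1, 18, 0, 30, 0, 0, 16, 0, 30, 0, 0, 0, 0, 30, 0, 0, 0, 0, 30],
)

```text
t: 3.35
tcp_pos: [0.4956, 0.0555, 0.03]
eef_rot: [0.02, 0.055, 0.998, 0.004]
contact_force: [0.3, 0.1, 0.1]
finger_gap: 0.0255
```

```bash
python3 - <<'E'
from h import *
go(-147,1,18)
d=bot.camera("scene"); cv2.imwrite("pics/d.png",cv2.resize(d["pixels"][100:300,200:400],None,fx=3,fy=3))
E
```

```text
jig pos [-135.     1.3   30. ] turn 0.008 delta now [12.4 -0.3 11.5] delta after turn [12.4 -0.4 11.5] tilt 2.36 j [-0.03  0.49  1.96  0.01  0.66 -1.5 ] F [0.3 0.1 0.1] T [ 0.005  0.03  -0.043] t 3.35
```

View pics/d.png

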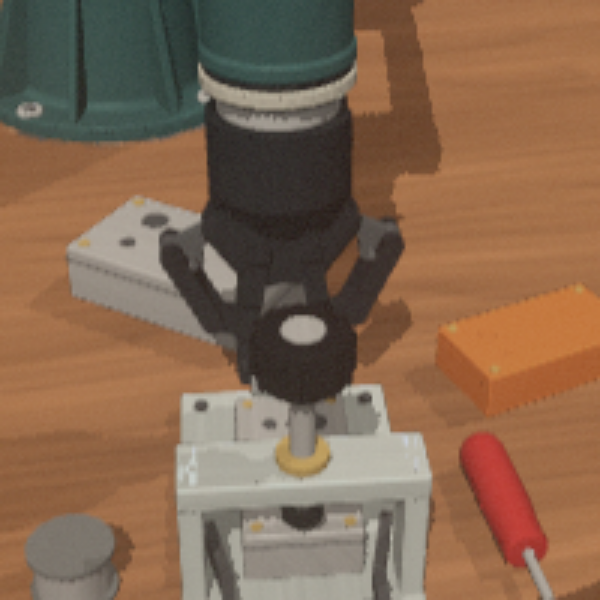

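Request:
move_arm(
  deltas=[2, 0, 5, 0, 30, 1, 0, 5, 0, 30, 0, 0, 2, 0, 30, 0, 0, 0, 0, 30, -4, 0, 0, 0, 30, -4, 0, 0, 0, 30, -4, 0, 0, 0, 30],
)

```text
t: 4.1
tcp_pos: [0.5073, 0.0545, 0.0206]
eef_rot: [0.023, 0.055, 0.998, 0.004]
contact_force: [0.2, -0.2, 0.2]
finger_gap: 0.026
```

```bash
python3 -c "
from h import *
go(-86,1,18)"
```

```text
jig pos [-123.2    1.7   20.6] turn 0.008 delta now [-37.1  -1.    4.3] delta after turn [-37.1  -0.8   4.3] tilt 2.63 j [-0.03  0.51  1.94  0.01  0.64 -1.5 ] F [ 0.2 -0.2  0.2] T [0.008 0.019 0.023] t 4.1
```

Request:
move_arm(
  deltas=[-2.5, 0, 0.2, 0, 30, -2.5, 0, 0.2, 0, 30, -2.5, 0, 0.2, 0, 30, -2.5, 0, 0.2, 0, 30, -2.5, 0, 0.2, 0, 30, -2.5, 0, 0.2, 0, 30, -2.5, 0, 0.2, 0, 30, -2.5, 0, 0.2, 0, 30, -2.5, 0, 0.2, 0, 30, -2.5, 0, 0.2, 0, 30],
)

```text
t: 5.1
tcp_pos: [0.5295, 0.0519, 0.0187]
eef_rot: [0.018, 0.054, 0.998, 0.004]
contact_force: [-3.4, -0.5, 3.7]
finger_gap: 0.0253
```

```bash
python3 -c "
from h import *
go(-86,1,18)"
```

```text
jig pos [-100.9    1.7   18.7] turn 0.008 delta now [-14.9  -0.8   1.2] delta after turn [-14.9  -0.7   1.2] tilt 2.1 j [-0.04  0.54  1.89  0.01  0.68 -1.51] F [-3.4 -0.5  3.7] T [ 0.045  0.534 -0.033] t 5.1
```

Request:
move_arm(
  deltas=[-2, 0, 0, 0, 30, -2, 0, 0, 0, 30, -2, 0, 0, 0, 30, -2, 0, 0, 0, 30, -2, 0, 0, 0, 30, -1.5, 0, 0, 0, 30],
)

```text
t: 5.7
tcp_pos: [0.5437, 0.0504, 0.0188]
eef_rot: [0.019, 0.055, 0.998, 0.004]
contact_force: [-4.9, 1.5, 2.1]
finger_gap: 0.0256
```

```bash
python3 -c "
from h import *
go(-86,1,18)"
```

```text
jig pos [-86.6   1.9  18.8] turn 0.008 delta now [-0.5 -0.9  0.8] delta after turn [-0.5 -0.9  0.8] tilt 2.24 j [-0.04  0.55  1.86  0.01  0.7  -1.51] F [-4.9  1.5  2.1] T [ 0.14   0.721 -0.004] t 5.7
```

Request:
move_arm(
  deltas=[-1, 0, 0, 0, 30, -1, 0, 0, 0, 30],
)

```text
t: 5.9
tcp_pos: [0.5437, 0.0504, 0.0187]
eef_rot: [0.017, 0.055, 0.998, 0.004]
contact_force: [-5.1, 0.8, 3.5]
finger_gap: 0.0258
```

Request:
move_arm(
  deltas=[-1, 0, 0, 0, 30, -1, 0, 0, 0, 30],
)

```text
t: 6.1
tcp_pos: [0.5437, 0.0504, 0.0188]
eef_rot: [0.015, 0.055, 0.998, 0.004]
contact_force: [-5.1, 0.7, 3.5]
finger_gap: 0.0255
```

Request:
move_arm(
  deltas=[-2.5, 0, 0, 0, 30, -2.5, 0, 0, 0, 30],
)

```text
t: 6.3
tcp_pos: [0.5437, 0.0503, 0.0186]
eef_rot: [0.011, 0.054, 0.998, 0.004]
contact_force: [-7.0, 0.6, 5.8]
finger_gap: 0.0258
```

```bash
python3 - <<'E'
from h import *
go(-86,1,18)
d=bot.camera("scene"); cv2.imwrite("pics/e.png",cv2.resize(d["pixels"][180:330,240:400],None,fx=4.5,fy=4,interpolation=cv2.INTER_CUBIC))
E
```

```text
jig pos [-86.6   1.8  18.6] turn 0.008 delta now [-0.6 -0.8  0.6] delta after turn [-0.6 -0.8  0.6] tilt 1.34 j [-0.04  0.55  1.84  0.01  0.72 -1.51] F [-7.   0.6  5.8] T [ 0.168  1.296 -0.019] t 6.3
```

View pics/e.png

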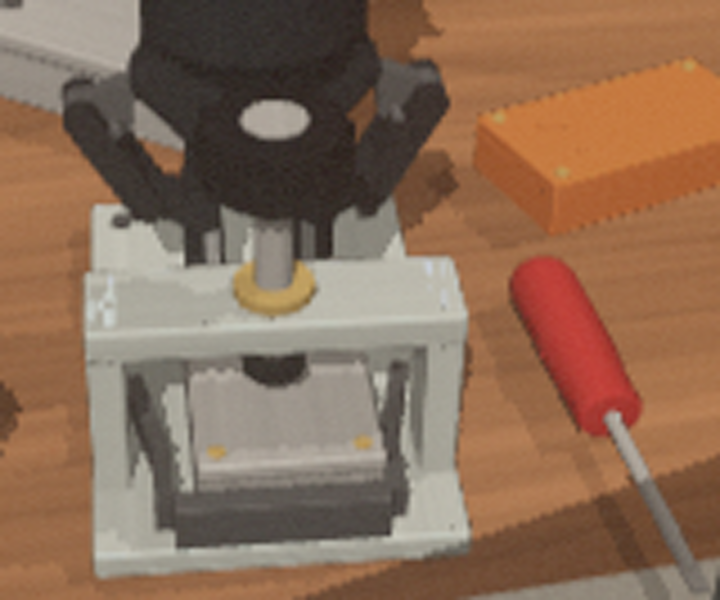

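Request:
move_arm(
  deltas=[-4, 0, 0, 0, 30],
)

```text
t: 6.45
tcp_pos: [0.5437, 0.0503, 0.0182]
eef_rot: [0.007, 0.054, 0.998, 0.004]
contact_force: [-12.6, 2.3, 8.6]
finger_gap: 0.0255
```

Request:
move_arm(
  deltas=[5, 0, 0, 0, 30, 5, 0, 0, 0, 30, 5, 0, 0, 0, 30, 2, 0, -15, 0, 30, 0, 0, -25, 0, 30, 0, 0, -25, 0, 30, 0, 0, -25, 0, 30, 0, 0, -25, 0, 30, 0, 0, -25, 0, 60, 0, 0, -25, 0, 100, 0, 0, -20, 0, 100, 0, 0, -10, 0, 100, 0, 0, 0, 0, 100],
)

```text
t: 7.75
tcp_pos: [0.5279, 0.0502, 0.2323]
eef_rot: [0.019, 0.054, 0.998, 0.004]
contact_force: [0.1, -0.7, -0.1]
finger_gap: 0.0853
```

```bash
python3 - <<'E'
from h import *
go(0,0,205,1.1)
d=bot.camera("top"); cv2.imwrite("pics/f.png",cv2.resize(d["pixels"][90:290,240:500],None,fx=3,fy=3))
E
```

```text
jig pos [-1.023e+02 -1.000e-01  2.323e+02] turn -1.092 delta now [-101.2   -1.    31.2] delta after turn [-45.7 -90.2  31.2] tilt 2.26 j [-0.04  0.24  1.69  0.01  1.18 -1.51] F [ 0.1 -0.7 -0.1] T [-0.027 -0.032 -0.002] t 7.75
```

Request:
move_arm(
  deltas=[-16, 0, 0, 0, 100, -16, 0, 0, 0, 100, -16, 0, 0, 0, 100, -16, 0, 0, 0, 100, -16, 0, 0, 0, 100, -16, 0, 0, 0, 100, 0, 0, 0, -0.137, 100, 0, 0, 0, -0.137, 100, 0, 0, 0, -0.137, 100, 0, 0, 0, -0.137, 100, 0, 0, 0, -0.137, 100, 0, 0, 0, -0.137, 100, 0, 0, 0, -0.137, 100, 0, 0, 0, -0.137, 100, 0, 0, 0, 0, 100],
)

```text
t: 9.3
tcp_pos: [0.624, 0.0383, 0.2117]
eef_rot: [0.004, -0.492, 0.87, 0.002]
contact_force: [-0.3, -0.3, -0.7]
finger_gap: 0.0854
```

```bash
python3 - <<'E'
from h import *
go(0,0,200,1.1)
d=bot.camera("wrist"); cv2.imwrite("pics/g.png",d["pixels"])
print(bot.recognise("wrist","stem"), proj(d,O/1000+[0,0,.164]))
E
```

```text
jig pos [ -5.5  -0.8 211.7] turn 0.047 delta now [-2.8 -4.6 11.7] delta after turn [-3.1 -4.5 11.7] tilt 0.49 j [-0.05  0.41  1.48  0.01  1.25 -2.66] F [-0.3 -0.3 -0.7] T [ 0.01  -0.005 -0.013] t 9.3
[{'extent': [308.2, 223.6, 76.4, 78.3], 'p': 0.61}] [310.00794791 232.35528228]
```

View pics/g.png

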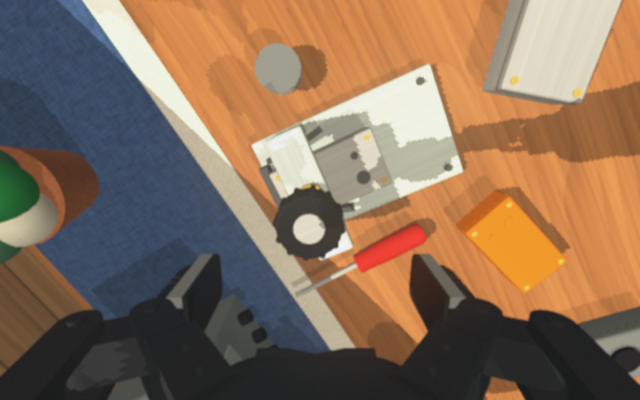

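Request:
move_arm(
  deltas=[-1, -2, 10, 0, 100, -1, -2, 14, 0, 100, -1, -1, 14, 0, 100, 0, 0, 12, 0, 100, 0, 0, 10, 0, 100, 0, 0, 0, 0, 100],
)

```text
t: 10.0
tcp_pos: [0.6295, 0.0387, 0.1441]
eef_rot: [0.002, -0.487, 0.873, 0.003]
contact_force: [0.0, -0.2, -0.1]
finger_gap: 0.0852
```

```bash
python3 - <<'E'
from h import *
go(0,0,131,1.1)
E
```

```text
jig pos [-1.000e-01  3.000e-01  1.441e+02] turn 0.034 delta now [ 0.3 -0.2 13.1] delta after turn [ 0.3 -0.2 13.1] tilt 0.41 j [-0.05  0.49  1.54  0.01  1.12 -2.64] F [ 0.  -0.2 -0.1] T [0.037 0.002 0.007] t 10.0
```

Request:
move_arm(
  deltas=[0, 0, 6, 0, 100, 0, 0, 6, 0, 100, 0, 0, 0, 0, 100, 0, 0, 0, 0, 30, 0, 0, 0, 0, 30, 0, 0, 0, 0, 30, 0, 0, 0, 0, 30, 0, 0, 0, 0, 30],
  force=40,
)

```text
t: 10.8
tcp_pos: [0.6296, 0.0392, 0.1326]
eef_rot: [0.003, -0.487, 0.874, 0.003]
contact_force: [2.1, -0.3, -2.9]
finger_gap: 0.0428
```

```bash
python3 - <<'E'
from h import *
go(0,0,131,1.1)
print(bot.state()["finger_gap"])
E
```

```text
jig pos [  0.    0.8 132.6] turn 0.033 delta now [ 0.7 -0.3  1.6] delta after turn [ 0.7 -0.3  1.6] tilt 0.46 j [-0.05  0.5   1.55  0.01  1.09 -2.64] F [ 2.1 -0.3 -2.9] T [ 0.024 -0.069 -0.041] t 10.8
0.042757334208188086
```

Request:
move_arm(
  deltas=[0, 0, 0.5, 0.12, 30, 0, 0, 0.5, 0.12, 30, 0, 0, 0.5, 0.12, 30, 0, 0, 0.5, 0.12, 30, 0, 0, 0.5, 0.12, 30, 0, 0, 0.5, 0.12, 30, 0, 0, 0.5, 0.12, 30, 0, 0, 0.5, 0.12, 30],
)

```text
t: 11.6
tcp_pos: [0.6302, 0.0382, 0.1285]
eef_rot: [0.002, -0.01, 1.0, 0.003]
contact_force: [-1.0, 0.1, 0.6]
finger_gap: 0.0429
```

```bash
cat >> h.py <<'E'
def th():
    s=bot.state(); q=s["eef_rot"]; R=Ro.from_quat([*q[1:],q[0]]); x=R.apply([1,0,0])
    yaw=np.arctan2(x[1],x[0])-YAW-np.pi; a=(1.133-yaw)%(2*np.pi)
    p=J.inv().apply(s["tcp_pos"]*1000-O)
    print("theta %.3f expz %.1f"%(a,132.6-4*a),"pos",p.round(1),"F",s["contact_force"].round(1),"T",s["wrist_torque"].round(3),"gap %.4f t %.2f"%(s["finger_gap"],s["t"]),"j6 %.2f"%s["joints"][5])
E
python3 -c "
from h import *
th()"
```

```text
theta 0.995 expz 128.6 pos [ 7.000e-01 -1.000e-01  1.285e+02] F [-1.   0.1  0.6] T [-0.083  0.099  0.023] gap 0.0429 t 11.60 j6 -1.65
```

Request:
move_arm(
  deltas=[0, 0, 0.5, 0.12, 30, 0, 0, 0.5, 0.12, 30, 0, 0, 0.5, 0.12, 30, 0, 0, 0.4, 0.1, 30],
)

```text
t: 12.0
tcp_pos: [0.6301, 0.0377, 0.1267]
eef_rot: [0.001, 0.227, 0.974, 0.003]
contact_force: [-1.8, 0.7, -0.4]
finger_gap: 0.043
```

```bash
python3 -c "
from h import *
th()"
```

```text
theta 1.475 expz 126.7 pos [  0.7  -0.6 126.7] F [-1.8  0.7 -0.4] T [-0.031  0.061  0.023] gap 0.0430 t 12.00 j6 -1.17
```

Request:
move_arm(
  deltas=[0, 0, 0.4, 0.1, 30, 0, 0, 0.4, 0.1, 30, 0, 0, 0.4, 0.1, 30],
)

```text
t: 12.3
tcp_pos: [0.6299, 0.0374, 0.1254]
eef_rot: [0.001, 0.376, 0.927, 0.003]
contact_force: [-0.0, -0.0, -0.6]
finger_gap: 0.0429
```

```bash
python3 -c "
from h import *
th()"
```

```text
theta 1.787 expz 125.5 pos [  0.5  -0.9 125.4] F [-0.  -0.  -0.6] T [-0.011  0.088  0.01 ] gap 0.0429 t 12.30 j6 -0.85
```

Request:
move_arm(
  deltas=[0, 0, 0.4, 0.1, 30, 0, 0, 0.4, 0.1, 30],
)

```text
t: 12.5
tcp_pos: [0.6297, 0.0373, 0.1245]
eef_rot: [0.001, 0.47, 0.882, 0.002]
contact_force: [-0.7, -0.5, -0.3]
finger_gap: 0.0432
```

```bash
python3 -c "
from h import *
th()"
```

```text
theta 1.995 expz 124.6 pos [  0.4  -1.1 124.5] F [-0.7 -0.5 -0.3] T [-0.01   0.074  0.097] gap 0.0432 t 12.50 j6 -0.65
```

Request:
move_arm(
  deltas=[0, 0, 0.4, 0.1, 30, 0, 0, 0.4, 0.1, 30],
)

```text
t: 12.7
tcp_pos: [0.6296, 0.0372, 0.1237]
eef_rot: [0.001, 0.56, 0.829, 0.002]
contact_force: [-0.8, -0.2, 0.3]
finger_gap: 0.0427
```

```bash
python3 -c "
from h import *
th()"
```

```text
theta 2.204 expz 123.8 pos [  0.2  -1.2 123.7] F [-0.8 -0.2  0.3] T [-0.041  0.095  0.056] gap 0.0427 t 12.70 j6 -0.44
```

Torque noise is about ±0.03; no clear contact yet. Continuing in the same small steps.

Request:
move_arm(
  deltas=[0, 0, 0.4, 0.1, 30],
)

```text
t: 12.8
tcp_pos: [0.6294, 0.0371, 0.1233]
eef_rot: [0.0, 0.602, 0.799, 0.002]
contact_force: [-1.0, 1.0, 0.3]
finger_gap: 0.0429
```

```bash
python3 -c "
from h import *
th()"
```

```text
theta 2.308 expz 123.4 pos [ 1.000e-01 -1.300e+00  1.233e+02] F [-1.   1.   0.3] T [-0.044  0.086  0.018] gap 0.0429 t 12.80 j6 -0.33
```

Request:
move_arm(
  deltas=[0, 0, 0.4, 0.1, 30],
)

```text
t: 12.9
tcp_pos: [0.6293, 0.0371, 0.1229]
eef_rot: [0.0, 0.643, 0.766, 0.002]
contact_force: [-0.9, 0.4, -0.7]
finger_gap: 0.0429
```

```bash
python3 -c "
from h import *
th()"
```

```text
theta 2.412 expz 123.0 pos [ -0.   -1.3 122.9] F [-0.9  0.4 -0.7] T [-0.023  0.104  0.064] gap 0.0429 t 12.90 j6 -0.23
```

Request:
move_arm(
  deltas=[0, 0, 0.4, 0.1, 30],
)

```text
t: 13.0
tcp_pos: [0.6292, 0.037, 0.1224]
eef_rot: [0.0, 0.682, 0.732, 0.002]
contact_force: [-0.8, 0.7, 0.2]
finger_gap: 0.0431
```

```bash
python3 -c "
from h import *
th()"
```

```text
theta 2.516 expz 122.5 pos [-1.000e-01 -1.400e+00  1.224e+02] F [-0.8  0.7  0.2] T [-0.041  0.081  0.06 ] gap 0.0431 t 13.00 j6 -0.12
```

Request:
move_arm(
  deltas=[0, 0, 0.4, 0.1, 30],
)

```text
t: 13.1
tcp_pos: [0.6291, 0.0371, 0.1221]
eef_rot: [0.0, 0.719, 0.695, 0.002]
contact_force: [-0.8, 0.3, 0.6]
finger_gap: 0.0428
```

```bash
python3 -c "
from h import *
th()"
```

```text
theta 2.620 expz 122.1 pos [ -0.2  -1.4 122.1] F [-0.8  0.3  0.6] T [0.027 0.095 0.042] gap 0.0428 t 13.10 j6 -0.02
```

Request:
move_arm(
  deltas=[0, 0, 0.4, 0.1, 30],
)

```text
t: 13.2
tcp_pos: [0.629, 0.0371, 0.1216]
eef_rot: [0.0, 0.754, 0.657, 0.002]
contact_force: [-0.2, 0.3, -0.4]
finger_gap: 0.043
```

```bash
python3 -c "
from h import *
th()"
```

```text
theta 2.724 expz 121.7 pos [ -0.4  -1.4 121.6] F [-0.2  0.3 -0.4] T [-0.068  0.051  0.052] gap 0.0430 t 13.20 j6 0.08
```

Request:
move_arm(
  deltas=[0, 0, 0.4, 0.1, 30],
)

```text
t: 13.3
tcp_pos: [0.6289, 0.0371, 0.1212]
eef_rot: [-0.0, 0.787, 0.617, 0.002]
contact_force: [-1.4, 2.0, -0.8]
finger_gap: 0.043
```

```bash
python3 -c "
from h import *
th()"
```

```text
theta 2.828 expz 121.3 pos [ -0.5  -1.4 121.2] F [-1.4  2.  -0.8] T [-0.062  0.07   0.028] gap 0.0430 t 13.30 j6 0.19
```

Request:
move_arm(
  deltas=[0, 0, 0.4, 0.1, 30],
)

```text
t: 13.4
tcp_pos: [0.6288, 0.0371, 0.1208]
eef_rot: [-0.0, 0.818, 0.575, 0.002]
contact_force: [-1.4, 0.9, -0.4]
finger_gap: 0.0431
```

```bash
python3 -c "
from h import *
th()"
```

```text
theta 2.932 expz 120.9 pos [ -0.5  -1.4 120.8] F [-1.4  0.9 -0.4] T [-0.051  0.003 -0.002] gap 0.0431 t 13.40 j6 0.29
```

Request:
move_arm(
  deltas=[0, 0, 0.4, 0.1, 30],
)

```text
t: 13.5
tcp_pos: [0.6287, 0.0371, 0.1204]
eef_rot: [-0.0, 0.847, 0.532, 0.002]
contact_force: [-0.2, 0.0, 0.2]
finger_gap: 0.0431
```

```bash
python3 -c "
from h import *
th()"
```

```text
theta 3.036 expz 120.5 pos [ -0.7  -1.3 120.4] F [-0.2  0.   0.2] T [-0.012  0.047  0.038] gap 0.0431 t 13.50 j6 0.40
```

Request:
move_arm(
  deltas=[0, 0, 0.4, 0.1, 30],
)

```text
t: 13.6
tcp_pos: [0.6286, 0.0372, 0.12]
eef_rot: [-0.0, 0.873, 0.487, 0.002]
contact_force: [-0.7, 0.7, -0.6]
finger_gap: 0.0434
```

```bash
python3 -c "
from h import *
th()"
```

```text
theta 3.140 expz 120.0 pos [ -0.8  -1.3 120. ] F [-0.7  0.7 -0.6] T [-0.043  0.044  0.023] gap 0.0434 t 13.60 j6 0.50
```

Request:
move_arm(
  deltas=[0, 0, 0.4, 0.1, 30],
)

```text
t: 13.7
tcp_pos: [0.6285, 0.0373, 0.1195]
eef_rot: [-0.0, 0.898, 0.441, 0.001]
contact_force: [-0.5, -0.0, 0.6]
finger_gap: 0.0429
```

```bash
python3 -c "
from h import *
th()"
```

```text
theta 3.244 expz 119.6 pos [ -0.9  -1.3 119.5] F [-0.5 -0.   0.6] T [-0.098  0.027  0.049] gap 0.0429 t 13.70 j6 0.60
```

Request:
move_arm(
  deltas=[0, 0, 0.4, 0.1, 30],
)

```text
t: 13.8
tcp_pos: [0.6284, 0.0373, 0.1191]
eef_rot: [-0.0, 0.919, 0.394, 0.001]
contact_force: [-0.5, 0.5, 0.2]
finger_gap: 0.0429
```

```bash
python3 -c "
from h import *
th()"
```

```text
theta 3.348 expz 119.2 pos [ -1.   -1.2 119.1] F [-0.5  0.5  0.2] T [-0.066  0.048  0.074] gap 0.0429 t 13.80 j6 0.71
```

Request:
move_arm(
  deltas=[0, 0, 0.4, 0.1, 30],
)

```text
t: 13.9
tcp_pos: [0.6283, 0.0374, 0.1187]
eef_rot: [-0.001, 0.938, 0.345, 0.001]
contact_force: [-2.0, 1.5, 0.0]
finger_gap: 0.0431
```

```bash
python3 -c "
from h import *
th()"
```

```text
theta 3.452 expz 118.8 pos [ -1.1  -1.1 118.7] F [-2.   1.5  0. ] T [-0.061  0.106  0.119] gap 0.0431 t 13.90 j6 0.81
```

Request:
move_arm(
  deltas=[0, 0, 0.4, 0.1, 30],
)

```text
t: 14.0
tcp_pos: [0.6283, 0.0375, 0.1184]
eef_rot: [-0.001, 0.955, 0.296, 0.001]
contact_force: [-0.7, 0.8, -0.1]
finger_gap: 0.0427
```

```bash
python3 -c "
from h import *
th()"
```

```text
theta 3.556 expz 118.4 pos [ -1.1  -1.1 118.4] F [-0.7  0.8 -0.1] T [-0.098  0.144  0.109] gap 0.0427 t 14.00 j6 0.92
```

Request:
move_arm(
  deltas=[0, 0, 0.4, 0.1, 30],
)

```text
t: 14.1
tcp_pos: [0.6282, 0.0376, 0.118]
eef_rot: [-0.001, 0.969, 0.246, 0.001]
contact_force: [-1.0, 0.2, -0.4]
finger_gap: 0.0429
```

```bash
python3 -c "
from h import *
th()"
```

```text
theta 3.660 expz 118.0 pos [ -1.2  -1.  118. ] F [-1.   0.2 -0.4] T [-0.018  0.146  0.152] gap 0.0429 t 14.10 j6 1.02
```

Request:
move_arm(
  deltas=[0, 0, 0.4, 0.1, 30],
)

```text
t: 14.2
tcp_pos: [0.6281, 0.0376, 0.1177]
eef_rot: [-0.001, 0.981, 0.196, 0.001]
contact_force: [-0.7, 1.2, -0.7]
finger_gap: 0.0431
```

```bash
python3 -c "
from h import *
th()"
```

```text
theta 3.764 expz 117.5 pos [ -1.3  -0.9 117.7] F [-0.7  1.2 -0.7] T [-0.078  0.161  0.172] gap 0.0431 t 14.20 j6 1.13
```

Request:
move_arm(
  deltas=[0, 0, 0.4, 0.1, 30],
)

```text
t: 14.3
tcp_pos: [0.6281, 0.0378, 0.1173]
eef_rot: [-0.001, 0.989, 0.145, 0.001]
contact_force: [-0.8, 2.3, 0.2]
finger_gap: 0.0429
```

```bash
python3 -c "
from h import *
th()"
```

```text
theta 3.867 expz 117.1 pos [ -1.3  -0.8 117.3] F [-0.8  2.3  0.2] T [-0.041  0.166  0.191] gap 0.0429 t 14.30 j6 1.23
```

Request:
move_arm(
  deltas=[0, 0, 0, 0, 30, 0, 0, 0, 0, 30],
  force=80,
)

```text
t: 14.5
tcp_pos: [0.6281, 0.0378, 0.1175]
eef_rot: [-0.0, 0.989, 0.146, 0.001]
contact_force: [-0.6, 1.1, -1.1]
finger_gap: 0.0418
```

```bash
python3 -c "
from h import *
th()
for i in range(6): bot.camera('wrist'); th()"
```

```text
theta 3.865 expz 117.1 pos [ -1.4  -0.8 117.5] F [-0.6  1.1 -1.1] T [-0.112  0.184 -0.091] gap 0.0418 t 14.50 j6 1.23
theta 3.866 expz 117.1 pos [ -1.4  -0.8 117.5] F [-1.8  0.4  0.5] T [-0.113  0.189  0.057] gap 0.0423 t 14.55 j6 1.23
theta 3.866 expz 117.1 pos [ -1.3  -0.8 117.5] F [-0.   1.1  0.5] T [-0.103  0.221  0.083] gap 0.0426 t 14.60 j6 1.23
theta 3.866 expz 117.1 pos [ -1.3  -0.8 117.5] F [-0.3  0.9  1. ] T [-0.165  0.169  0.08 ] gap 0.0415 t 14.65 j6 1.23
theta 3.867 expz 117.1 pos [ -1.3  -0.8 117.5] F [ 0.   0.  -0.3] T [-0.133  0.173  0.095] gap 0.0424 t 14.70 j6 1.23
theta 3.867 expz 117.1 pos [ -1.4  -0.8 117.4] F [-0.2  1.   0.9] T [-0.115  0.147  0.077] gap 0.0423 t 14.75 j6 1.23
theta 3.867 expz 117.1 pos [ -1.3  -0.8 117.5] F [-1.   1.   0.5] T [-0.125  0.208  0.002] gap 0.0423 t 14.80 j6 1.23
```

Request:
move_arm(
  deltas=[0, 0, 0.2, 0.06, 30],
)

```text
t: 14.9
tcp_pos: [0.6281, 0.0379, 0.1173]
eef_rot: [-0.001, 0.993, 0.115, 0.001]
contact_force: [-1.0, 0.9, 1.0]
finger_gap: 0.042
```

```bash
python3 -c "
from h import *
th()"
```

```text
theta 3.927 expz 116.9 pos [ -1.4  -0.7 117.3] F [-1.   0.9  1. ] T [-0.024  0.225  0.18 ] gap 0.0420 t 14.90 j6 1.29
```

Request:
move_arm(
  deltas=[0, 0, 0.3, 0.08, 30],
)

```text
t: 15.0
tcp_pos: [0.628, 0.0379, 0.117]
eef_rot: [-0.001, 0.997, 0.074, 0.001]
contact_force: [-0.4, 0.9, 1.3]
finger_gap: 0.042
```

```bash
python3 -c "
from h import *
th()"
```

```text
theta 4.009 expz 116.6 pos [ -1.4  -0.6 117. ] F [-0.4  0.9  1.3] T [-0.106  0.244  0.222] gap 0.0420 t 15.00 j6 1.37
```

Request:
move_arm(
  deltas=[0, 0, 0, 0, 30, 0, 0, 0, 0, 100, 0, 0, 0, 0, 100, 0, 0, 0, 0, 100, 0, 0, 0, 0, 100, 0, 0, -10, 0, 100, 0, 0, -15, 0, 100, 0, 0, -15, 0, 100, 0, 0, -15, 0, 100, 0, 0, -15, 0, 100, 0, 0, -10, 0, 100, 0, 0, 0, 0, 100, 0, 0, 0, 0, 100],
)

```text
t: 16.3
tcp_pos: [0.6296, 0.0372, 0.2045]
eef_rot: [-0.0, 0.997, 0.077, 0.004]
contact_force: [-0.5, 0.1, -0.5]
finger_gap: 0.0857
```

```bash
cat > ph.py <<'E'
from h import *
def unwrap(d,zt,c=None):
    # orthographic world patch at plane zt, then polar profile
    n=240; s=0.25e-3; g=(np.arange(n)-n/2+.5)*s
    c=O[:2]/1000 if c is None else c
    X,Y=np.meshgrid(c[0]+g,c[1]+g); P=np.stack([X,Y,np.full_like(X,zt)],-1)
    K,R,t=(np.array(d[k]) for k in("camera_matrix","R","t"))
    p=(P@R.T+t)@K.T; uv=(p[...,:2]/p[...,2:]).astype(np.float32)
    return cv2.remap(d["pixels"],uv,None,cv2.INTER_CUBIC)
E
python3 - <<'E'
from ph import *
import pickle
th()
d=bot.camera("wrist"); pickle.dump(d,open("w2.pkl","wb"))
cv2.imwrite("pics/h.png",d["pixels"])
print(proj(d,O/1000+[0,0,.148]), bot.recognise("wrist","stem"))
E
```

```text
theta 4.003 expz 116.6 pos [ 2.000e-01 -1.200e+00  2.045e+02] F [-0.5  0.1 -0.5] T [0.006 0.006 0.026] gap 0.0857 t 16.30 j6 1.36
[310.7585684  222.06590932] [{'extent': [313.6, 217.4, 71.9, 71.8], 'p': 0.62}]
```

View pics/h.png

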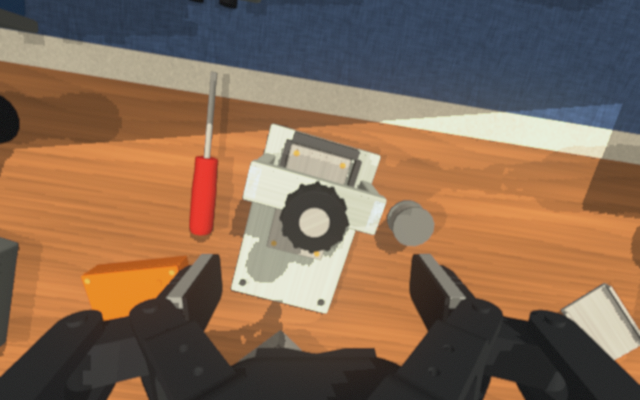

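```bash
python3 - <<'E'
from ph import *
import pickle
d2=pickle.load(open("w2.pkl","rb")); s=bot.state()
q=lambda a:Ro.from_quat([*a[1:],a[0]]).as_matrix()
T2,p2=q(s["eef_rot"]),np.array(s["tcp_pos"])
Rct=d2["R"]@T2; tct=d2["R"]@p2+d2["t"]      # tool->cam
T1=q(np.array([.004,-.492,.87,.002])); p1=np.array([.624,.0383,.2117])
R1=Rct@T1.T; d1=dict(pixels=cv2.imread("pics/g.png"),camera_matrix=d2["camera_matrix"],R=R1,t=tct-R1@p1)
pr=[]
for d,zt,nm in((d1,.164,"1"),(d2,.148,"2")):
    im=unwrap(d,zt); g=cv2.cvtColor(im,cv2.COLOR_BGR2GRAY)
    # cap centre: bright blob inside
    m=((g>120)&(np.hypot(*(np.indices(g.shape)-120))<45)).astype(np.uint8)
    n,l,st,ce=cv2.connectedComponentsWithStats(m); k=1+np.argmax(st[1:,4]); c=ce[k]
    pol=cv2.warpPolar(g,(120,720),tuple(c),120,cv2.WARP_POLAR_LINEAR).astype(float)
    dark=(pol[:,50:110]<75)
    r=50+dark.sum(1); pr.append(r)
    print(nm,c,st[k,4],r.min(),r.max(),np.median(r))
    F=np.abs(np.fft.rfft(r-r.mean())); print("harm",[(i,round(F[i])) for i in np.argsort(-F[:40])[:8]])
    cv2.imwrite(f"pics/k{nm}.png",np.hstack([g,pol.T.astype(np.uint8)[:, :].repeat(2,0)]))
for n in(10,12,14,15,16,18):
    a=[np.fft.rfft(r-r.mean())[n] for r in pr]
    print(n,np.abs(a).round(),"rot mod pitch (world ccw+, image y-down: index +)",(-(np.angle(a[1])-np.angle(a[0]))/n)%(2*np.pi/n),2*np.pi/n)
np.save("pr.npy",pr)
a,b=cv2.imread("pics/k1.png"),cv2.imread("pics/k2.png")
cv2.imwrite("pics/k.png",cv2.resize(np.hstack([a[:, :240],b[:, :240]]),None,fx=1.66,fy=1.66))
E
```

```text
1 [113.0992214 120.9636654] 5009 76 110 87.0
harm [(np.int64(1), 4944), (np.int64(2), 1638), (np.int64(11), 891), (np.int64(15), 329), (np.int64(22), 319), (np.int64(9), 286), (np.int64(16), 251), (np.int64(23), 245)]
2 [120.00438771 113.18627842] 5014 77 109 86.0
harm [(np.int64(1), 3744), (np.int64(2), 1107), (np.int64(11), 860), (np.int64(3), 613), (np.int64(12), 374), (np.int64(15), 330), (np.int64(23), 297), (np.int64(17), 224)]
10 [110. 207.] rot mod pitch (world ccw+, image y-down: index +) 0.40141757560941543 0.6283185307179586
12 [134. 374.] rot mod pitch (world ccw+, image y-down: index +) 0.13203028599770147 0.5235987755982988
14 [ 95. 212.] rot mod pitch (world ccw+, image y-down: index +) 0.054077912751798074 0.4487989505128276
15 [329. 330.] rot mod pitch (world ccw+, image y-down: index +) 0.19140501310608704 0.41887902047863906
16 [251. 209.] rot mod pitch (world ccw+, image y-down: index +) 0.3361494168584996 0.39269908169872414
18 [84. 60.] rot mod pitch (world ccw+, image y-down: index +) 0.1923262897452348 0.3490658503988659
```

View pics/k.png

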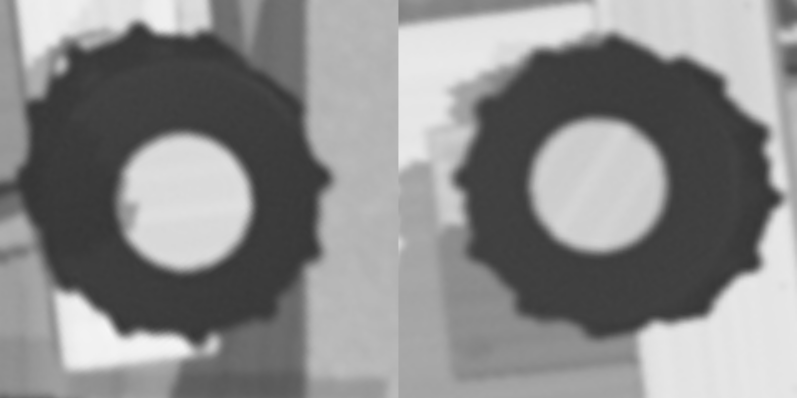

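```bash
python3 - <<'E'
from ph import *
A=[]
for nm,c in(("1",(113.1,121)),("2",(120,113.2))):
    g=cv2.imread(f"pics/k{nm}.png",0)[:, :240].astype(np.float32)
    yy,xx=np.indices(g.shape); 
    for rad in(24,30):
        m=np.hypot(xx-c[0],yy-c[1])<rad
        f=cv2.GaussianBlur(g,(0,0),1.5); gx=cv2.Sobel(f,5,1,0)[m]; gy=cv2.Sobel(f,5,0,1)[m]
        cap=np.hypot(gx,gy)<np.percentile(np.hypot(gx,gy),97)
        gx,gy=gx[cap],gy[cap]
        z=((gx+1j*gy)**2).sum(); coh=abs(z)/(gx**2+gy**2).sum()
        ang=np.angle(z)/2; print(nm,rad,"grad dir",round(ang,3),"coh",round(coh,2)); A.append(ang)
for i in(0,1): print("cw rotation mod pi", (A[i]-A[2+i])%np.pi, "theta",(A[i]-A[2+i])%np.pi+np.pi)
p=np.load("pr.npy"); a=[np.fft.rfft(r-r.mean())[11] for r in p]
print("11-lobe: cw mod pitch",((np.angle(a[1])-np.angle(a[0]))/11)%(2*np.pi/11),"expected",4.003%(2*np.pi/11))
E
```

```text
1 24 grad dir 1.465 coh 0.91
1 30 grad dir 1.452 coh 0.86
2 24 grad dir 0.583 coh 0.92
2 30 grad dir 0.586 coh 0.91
cw rotation mod pi 0.8822474 theta 4.02384
cw rotation mod pi 0.8658779 theta 4.0074706
11-lobe: cw mod pitch 0.017902091014835086 expected 0.004609349976626986
```

```bash
python3 -c "
from h import *
th(); print(bot.finish_job())"
```

```text
theta 4.003 expz 116.6 pos [  0.   -1.2 203.9] F [-0.4  0.1 -0.2] T [-0.006  0.003  0.017] gap 0.0853 t 16.40 j6 1.36
the job is handed in; nothing more can be done
None
```

I slid the tin home against the back stop, turned the knob down until the foot pressed the tin, let go, and handed the job in at t = 16.4 s. The press should be close to 30 N, but I inferred it and did not measure it directly.

- **Tin:** I pushed it with the part-open fingers. At the end it did not move under 12.6 N, and its front face was within about 1 mm of where it should be when home. The pictures taken during the push and after letting go both show it on the stop and looking square.
- **Knob:** I turned it in one grasp. First contact came at about 3.4 rad, and I stopped at 4.0 rad, roughly a tenth of a turn further. Comparing knob pictures before and after gives 4.01 to 4.02 rad, so it did not slip in the fingers.
- **Press:** The 48 N/rad spring rate gives about 29 N if contact was at 3.40 rad. The torque readings were noisy and rose more slowly than the stated figures. Read alone, the final torque suggests 15 to 23 N. Letting both slope and contact point float in the fit puts contact earlier and gives 36 N or more. The torque while paused (about 0.07 N m at 3.87 rad) fits roughly 22 N there, which agrees with contact near 3.4 rad.
- **Release:** At hand-in the gripper was open above the knob and the force readings were about zero. I saw nothing else on the table disturbed.

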